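# Set and lock a slotted bracket on the repair fixture

## Robot

A 6-joint arm with a two-finger parallel gripper is mounted at the origin on the work surface. World frame = base frame: x ahead of the robot, y to its left, z up, the work surface at z = 0. Lengths are in m, angles in rad, forces in N, time in s.
With the tool pointing down it reaches from about 0.375 to 0.975 m from the base axis. Payload 3.8 kg.
Tool frame: the origin (TCP) lies midway between the tips of the shut fingers; the grasp point (between the pads) lies 19 mm behind it; z points along the fingers, y is the line along which they close (so a half turn about z gives the same grasp; the last joint's range is limited). The gripper opens to 85 mm and grips with 20 to 120 N. Pads are 22 mm wide; open, the fingers measure 114 mm over their backs; the gripper's body (76 mm by 85 mm) begins 54 mm behind the grasp point. The pads swing forward as they close: fully open they stand 13 mm farther back than shut.
Start: joints at [1.103, 0.264, 1.604, -0, 1.274, -0.037], TCP at [0.282, 0.613, 0.231] pointing down, gripper open.
Joint ranges: [-2.63, 2.63], [-0.94, 2.18], [0.31, 2.57], [-1.31, 4.45], [0, 2.66], [-2.55, 2.55]. Speed limits (rad/s): [2.57, 2.57, 3.14, 3.14, 3.14, 3.14].

## Interface

Orientations are given as a rotation vector (axis times angle).
In Python, from workcell import status, read_camera, workorder, masks_of gives the robot as it stands.
- The arm moves only by the tool drive_tool, never from a script. Its argument "rows" is a list of rows, each a list of 7 numbers: the turn, a rotation vector about the tool's x, y, z in degrees, then the shift along the tool's x, y, z in m, then the opening, from 0 (shut) to 1 (fully open). In form: [[ax, ay, az, tx, ty, tz, claw], ...]. A call has 1 to 8 rows; each row shifts and turns the commanded pose from where the row before left it, along the tool's axes as they then stand; what a row does not reach is not made up. A row lasts 1/12 s, in which the tool goes at most 41.7 mm and 7.16 degrees, less where a joint would pass 70% of its speed; a pose out of reach is approached as far as the arm can. A call is refused whole if a number of a shift passes 0.0417 or a number of a turn 7.16, either way. A call with a gripper value outside its range is refused whole. The fingers move at their own pace and stop on an object; "force" is the grip in N (left out, the last holds). Time passes only in rows, so rows that do not move let the fingers close. It gives the time, the measured TCP pose, the force, the opening and the grip force at its end, in the units of the state.
- status.read_state(): the state, without advancing time (a new reading comes with each control period).
- read_camera(name): name is "side" or "top"; returns a dict with "color" (400x640x3 uint8, red, green, blue), "intrinsics" (3x3 intrinsics, pixels), "world_from_camera" (4x4, takes a point from camera to world coordinates). Camera axes: x right, y up, looking along -z (the intrinsics and any distortion apply to the point x, -y, -z); pixel columns grow to the right and rows downward; lengths in m; the calibration is good to about 2 mm. A picture is of the moment at which its call begins. There is no depth.
- workorder.finish_job(): hands the job in; it is judged then, once.
Trained networks look in a picture, given as the dict that the camera call returned (one of the last four; its "shot" number tells which), for a name from the list of things; names that differ only in an ending like _2 or _b are one class to them, and where a whole thing is asked for, a point or a joint stands for the part that bears it (a point fixed in the world has none). Each returns a list of dicts, best first, with "score" (0 to 1); they miss things now and then, are a little off and sometimes report something else, mostly with a low value. They report only what shows in the picture. A call takes as long as a camera call. They do not tell look-alikes from the thing itself.
- masks_of(picture, name): "mask" (400x640 bool, what is visible of it) and "bbox" ([left, top, right, bottom] in pixels, round what is visible of it).
The state is a dict: "time": time; "q": joint angles; "joint_vel": joint speeds; "joint_torque": joint torques, N m; "tool_pos": TCP position; "tcp_rot": TCP orientation; "wrist_force": force on the tool from outside, world axes, zero at the start; "torque": the same for the moment, N m; "width": opening from 0.0 (shut) to 1.0 (fully open); "grip_force": force on a finger pad.
Only numpy, scipy, OpenCV 4.12 (cv2) and the standard library are available. Lean on these libraries where they do the work, as an engineer would, in place of code of your own. Each camera call takes 0.05 s, during which the arm holds its last target. There are 200 camera calls.

## Task

On the aluminium repair fixture, push the slotted steel bracket along its bolts until its foot bears on the stepped steel gauge and seats the gauge firmly but gently against the preset stop screw behind it, which marks the bracket's position; go by feel and touch the gauge only with the bracket. Then turn the black wing knob clockwise until it is tight at its stop, leaving the bracket still bearing on the gauge and everything else on the bench undisturbed.

Things in the scene. Friction and masses are not known exactly. Their poses are not given: they have to be found in the camera images.
- base: aluminium fixture plate fixed to the table, 130 (x) x 320 (y) x 12 mm; origin at the centre of its underside on the table. Its +y is the way the bracket slides towards the gauge; z up. A plain hex bolt (16 mm across, top 29 mm above the table) stands at (-20, 0) mm, the wing knob at (+20, 0) mm.
- bracket_part: steel angle, axes as the base, origin mid-foot, 12 mm above the table: foot plate 90 (x) x 160 (y) x 8 mm with two slots round the bolts, upright flange 90 wide, 8 thick at its -y end, top 72 mm above the table. Slides only along base y (50 mm), starting near its -y end; cannot lift or turn; about 4 N drag both ways; stays where left. Must travel about 11 to 47 mm to seat.
- nose (a point): middle of the front (+y) edge of the bracket's foot plate, 16 mm above the table; this edge meets the gauge. Moves with the bracket, axes as the base.
- flange (a point): middle of the outer (-y) face of the bracket's upright flange, 57 mm above the table (flange top 15 mm higher); a push here towards base +y slides the bracket. Moves with the bracket, axes as the base. 50 to 62 mm of base plate (top 12 mm above the table) lie bare behind it at the start.
- clamp_knob (a joint): angle of the black wing knob, rad: grows clockwise seen from above, 0 to a stop at 1.6; starts at 0.1 to 0.45. Takes 0.10 Nm to turn, rising evenly to about 0.17 Nm at the stop, and stays where it is left. Tight means above 1.45.
- knob_grip (a point): on the wing knob's vertical axis, 54.5 mm above the table. The wing to pinch is a black bar 46 mm long, 12 mm thick, from 35 to 63 mm above the table; the point turns with it: y along the bar, x across the 12 mm. The bar lies along base y at joint value 0 (turns by minus the joint value about z). Free above.
- nest: fixed dark steel pocket, 10 mm high; origin mid inner face of its back wall, on the base plate's top (12 mm above the table); axes as the base. Back wall (58 wide, 8 thick) on the +y side, side walls reach 22 mm to -y. A steel stop screw of 12 mm diameter comes through the back wall towards -y; its tip stands 1 to 9 mm inside, differently each time, and is not measured.
- gauge: loose stepped steel gauge, 0.15 to 0.22 kg, in the nest: foot 40 (x) x 24 (y) x 16 mm, step 22 x 24 on top, 30 tall; origin mid underside, axes as the base. Starts 1 to 5 mm off the stop screw's tip. Lines on the base plate 24 mm to -y of the tip show where the bracket's front edge ends. Home: over 5 N between bracket and gauge (3 N only slides it), beyond its drag; over 15 N is too hard.
- wrench: open-ended steel wrench, 150 mm long, lying near the fixture; bystander, leave alone; origin at its underside or middle
- screwdriver: screwdriver with a red handle, 170 mm long, lying near the fixture; bystander, leave alone; origin at its underside or middle
- spare_block: flat plain steel block 34 x 50 x 12 mm lying on the table by the fixture; not the gauge; bystander, leave alone; origin at its underside or middle
- cleaner: white plastic bottle, 56 mm diameter, 140 mm tall; bystander, leave alone; origin at its underside or middle
- spray: blue can, 52 mm diameter, 160 mm tall; bystander, leave alone; origin at its underside or middle
- spool: grey spool standing on end, 56 mm diameter, 36 mm tall; bystander, leave alone; origin at its underside or middle
- screw_tray: green open tray 110 x 150 x 30 mm; bystander, leave alone; origin at its underside or middle
Not all that is in view belongs to the job. Leave any blue or turquoise look-alike of the gauge alone.

How it is judged:
On the way, in this order (a step that is already met when the one before it is completed fails the run):
1. the bracket's foot presses the gauge home against the stop screw with at least 5 N (contact force between bracket_part and gauge above 5 N and z of gauge in the frame of nest below 0.003 m and y of gauge in the frame of nest above -0.028 m), for 0.2 s.
2. the wing knob is turned tight (value of joint clamp_knob above 1.45 rad), for 0.2 s.
At the end, for the whole second after the job is handed in: The bracket still bears on the gauge (over 0.5 N, gap under 1.7 mm), the gauge stands in the nest on the base plate (within 28 mm of the back wall, not lifted 3 mm), the knob is past 1.45 rad (stop at 1.6), and gauge and bracket are at rest (y of nose in the frame of gauge above -0.0137 m and contact force between bracket_part and gauge above 0.5 N and z of gauge in the frame of nest below 0.003 m and y of gauge in the frame of nest above -0.028 m and value of joint clamp_knob above 1.45 rad and linear speed of gauge below 0.01 m/s and linear speed of bracket_part below 0.005 m/s); the robot touches nothing.
It fails at once if the gauge is pressed with more than 15 N by the bracket (contact force between bracket_part and gauge above 15 N).
It fails at once if the robot touches the gauge (contact force between the arm and gauge above 0.5 N).
It fails at once if the robot's fingers touch the gauge (contact force between the fingers and gauge above 0.5 N).
It fails at once if a bystander is moved more than 15 mm (distance of any of wrench, screwdriver, spare_block, cleaner, spray, spool, screw_tray from where it was at the start of the episode above 0.015 m).
It also fails if it takes over 72 s, if anything falls off the work surface, if the arm or the gripper's body presses on something with over 40 N, if the wrist force passes 120 N, or if a joint passes its speed limit or range.

## Working session

There is one attempt and no reset: what is moved stays moved. The work goes in short steps, Python scripts to look and compute and a tool call to move; the robot and the scene stay as the last step left them, time stands still between calls to the robot, and variables do not carry over. Pictures are saved under pics/ and viewed, at most 10 in all, crops included, and the job is handed in when it is done.

Besides the shell and the picture viewer there is one more tool, called by a JSON object that holds its "fn" and its "kwargs". drive_tool: Moves the arm, as the interface text tells. Its arguments: {"type":"object","properties":{"rows":{"type":"array"},"force":{"type":"number"}},"required":["rows"]}

```bash
ls; mkdir -p pics
cat > h.py <<'E'
import numpy as np, cv2
from workcell import status, read_camera, workorder, masks_of
from scipy.spatial.transform import Rotation as R
def px2w(p,u,v,z):
    K=np.array(p["intrinsics"]);T=np.array(p["world_from_camera"])
    d=np.linalg.inv(K)@[u,v,1]; d=T[:3,:3]@[d[0],-d[1],-d[2]]; o=T[:3,3]
    return o+d*(z-o[2])/d[2]
def w2px(p,w):
    K=np.array(p["intrinsics"]);T=np.array(p["world_from_camera"])
    c=T[:3,:3].T@(np.array(w)-T[:3,3]); q=K@[c[0],-c[1],-c[2]]; return q[:2]/q[2]
def save(p,n): cv2.imwrite("pics/"+n,p["color"][:,:,::-1])
E
python3 - <<'E'
from h import *
print(status.read_state())
for n in("top","side"):
    p=read_camera(n); save(p,n+"0.png"); print(n,p["intrinsics"],p["world_from_camera"],[k for k in p])
    for m in("base","bracket_part","clamp_knob","nest","gauge"):
        for r in masks_of(p,m)[:2]:
            ys,xs=np.nonzero(r["mask"]); rc=cv2.minAreaRect(np.c_[xs,ys].astype(np.float32))
            print(m,round(r["score"],2),r["bbox"],len(xs),np.round(cv2.boxPoints(rc)).tolist())
E
```

```text
pics
{'time': 0.0, 'q': array([ 1.10313825e+00,  2.64756339e-01,  1.60539122e+00, -2.46802837e-05,
        1.27368566e+00, -3.68441283e-02]), 'joint_vel': array([ 1.08780618e-03, -6.52446673e-04,  1.89218389e-03, -4.70498148e-04,
       -2.17974004e-03,  2.25661658e-06]), 'joint_torque': array([-8.20067180e-04, -5.15118134e+01, -3.67310643e+01,  1.65000561e-04,
        1.31301544e-02, -1.17035844e-05]), 'tool_pos': array([0.28153033, 0.6126775 , 0.22995057]), 'tcp_rot': array([-0.6713736 , -3.06846548,  0.00341676]), 'wrist_force': array([-0.54039688, -0.24871688, -0.40506974]), 'torque': array([-0.0132817 ,  0.00548943, -0.01489305]), 'grip_force': 0.0, 'width': 0.9992915281147161}
top [[440.75875035   0.         319.87739094]
 [  0.         440.75875035 202.31580417]
 [  0.           0.           1.        ]] [[ 0.00360275  0.98861428 -0.15042879  0.40081344]
 [-0.99997262  0.00453402  0.00584823 -0.0021074 ]
 [ 0.00646369  0.1504036   0.98860355  1.18404114]
 [ 0.          0.          0.          1.        ]] ['color', 'intrinsics', 'world_from_camera', 'shot']
base 0.9 [227.3, 17
[... 1229 characters left out ...]
37.0, 197.0], [275.0, 293.0]]
bracket_part 0.6 [262.2, 184.1, 322.0, 249.0] 1943 [[261.0, 237.0], [292.0, 177.0], [325.0, 194.0], [295.0, 254.0]]
bracket_part 0.37 [300.0, 277.1, 315.6, 285.1] 51 [[302.0, 284.0], [310.0, 276.0], [314.0, 280.0], [306.0, 288.0]]
clamp_knob 0.56 [271.6, 206.7, 288.9, 227.7] 210 [[272.0, 208.0], [286.0, 208.0], [286.0, 226.0], [272.0, 226.0]]
nest 0.47 [249.0, 248.7, 282.9, 267.9] 178 [[250.0, 267.0], [256.0, 249.0], [280.0, 257.0], [274.0, 275.0]]
gauge 0.59 [260.2, 248.0, 277.4, 260.6] 242 [[257.0, 256.0], [263.0, 243.0], [281.0, 251.0], [275.0, 264.0]]
gauge 0.48 [209.7, 274.3, 224.3, 292.8] 173 [[206.0, 280.0], [214.0, 272.0], [227.0, 284.0], [218.0, 293.0]]
```

View pics/top0.png

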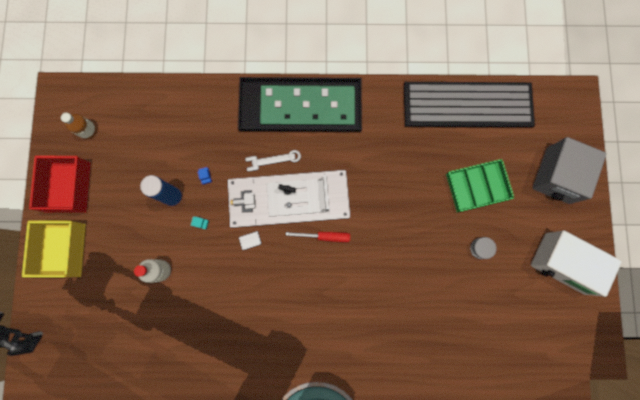

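View pics/side0.png

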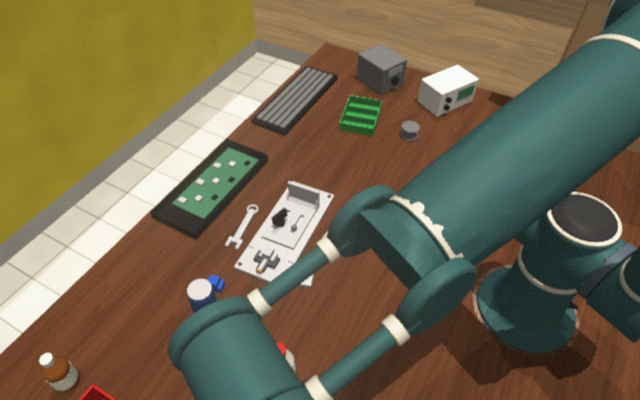

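Run:
```python
from h import *
p=read_camera("top"); s=read_camera("side")
for q,n in((p,"top"),(s,"side")):
    m=masks_of(q,"base")[0]["mask"]; 
    ys,xs=np.nonzero(m); h=cv2.convexHull(np.c_[xs,ys].astype(np.float32))[:,0]
    W=np.array([px2w(q,u,v,.012)[:2] for u,v in h]).astype(np.float32)*1000
    rc=cv2.minAreaRect(W); print(n,rc,cv2.boxPoints(rc).tolist())
c=p["color"][160:240,215:360]; a=cv2.resize(c,None,fx=5.5,fy=5.5,interpolation=cv2.INTER_CUBIC)
cv2.imwrite("pics/topc.png",a[:,:,::-1])
c=s["color"][175:290,225:345]; a=cv2.resize(c,None,fx=5,fy=5,interpolation=cv2.INTER_CUBIC)
cv2.imwrite("pics/sidec.png",a[:,:,::-1])
```

```text
Traceback (most recent call last):
IndexError: list index out of range
```

Run:
```python
from h import *
p=read_camera("top"); s=read_camera("side")
c=p["color"][160:240,215:360]; a=cv2.resize(c,None,fx=5.5,fy=5.5,interpolation=cv2.INTER_CUBIC)
cv2.imwrite("pics/topc.png",a[:,:,::-1])
c=s["color"][175:290,225:345]; a=cv2.resize(c,None,fx=5,fy=5,interpolation=cv2.INTER_CUBIC)
cv2.imwrite("pics/sidec.png",a[:,:,::-1])
for q,n in((p,"top"),(s,"side")):
    mm=masks_of(q,"base")
    if not mm: print(n,"missed"); continue
    m=mm[0]["mask"]
    ys,xs=np.nonzero(m); h=cv2.convexHull(np.c_[xs,ys].astype(np.float32))[:,0]
    W=np.array([px2w(q,u,v,.012)[:2] for u,v in h]).astype(np.float32)*1000
    rc=cv2.minAreaRect(W); print(n,rc,cv2.boxPoints(rc).tolist())
```

```text
top ((589.0882568359375, 78.43115234375), (134.87448120117188, 322.2363586425781), 4.567065715789795) [[509.0359802246094, 233.66799926757812], [534.6943359375, -87.54519653320312], [669.1405029296875, -76.80569458007812], [643.482177734375, 244.40750122070312]]
side ((591.8467407226562, 79.27388000488281), (140.2822265625, 330.69744873046875), 5.8170294761657715) [[505.3083801269531, 236.66221618652344], [538.8252563476562, -92.33234405517578], [678.3851318359375, -78.11445617675781], [644.8682250976562, 250.88009643554688]]
```

View pics/topc.png

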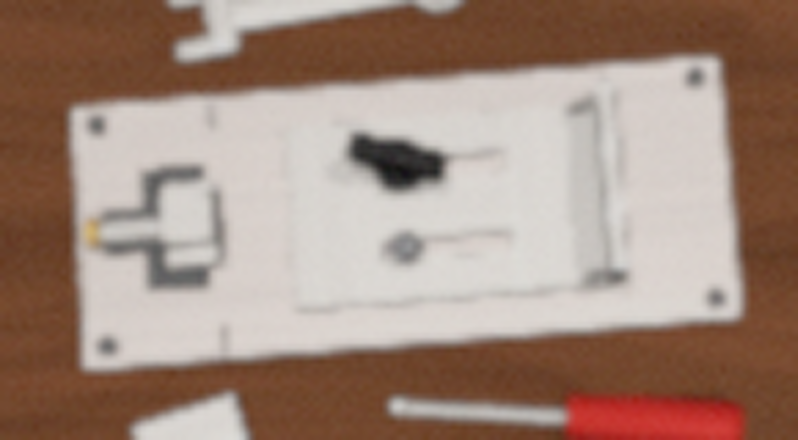

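View pics/sidec.png

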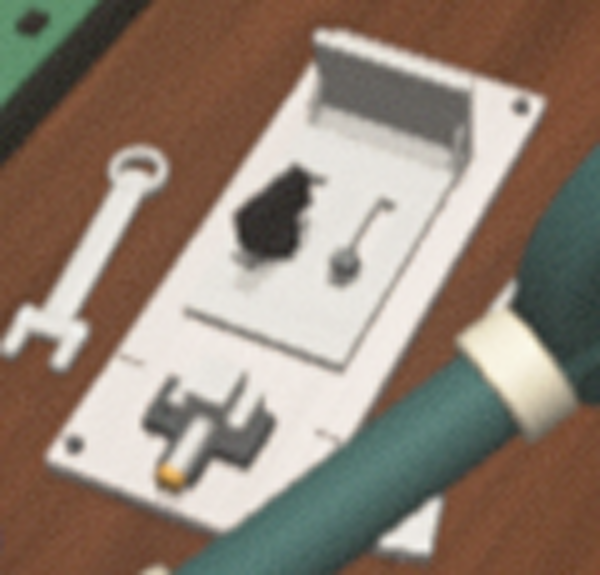

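```bash
cat >> h.py <<'E'
# base pose estimated below, written in base.npy (x,y,yaw)
E
python3 - <<'E'
from h import *
p=read_camera("top")
f=lambda u,v,z: px2w(p,215+(u+.5)/5.5-.5,160+(v+.5)/5.5-.5,z)
C=np.array([f(*c,.012)[:2] for c in((70,105),(722,57),(743,319),(83,371))])
L=np.array([[65,160],[65,-160],[-65,-160],[-65,160]])/1000.
# rigid fit
mc=C.mean(0);H=L.T@(C-mc);yaw=np.arctan2(H[0,1]-H[1,0],H[0,0]+H[1,1])
Rm=np.array([[np.cos(yaw),-np.sin(yaw)],[np.sin(yaw),np.cos(yaw)]])
print(mc,np.degrees(yaw),((C-mc)-L@Rm.T)*1000)
np.save("base.npy",[*mc,yaw])
tb=lambda w: np.round(Rm.T@(w[:2]-mc)*1000,1)
print("bolt",tb(f(406,247,.029)))
print("bar ends",tb(f(348,145,.063)),tb(f(443,170,.063)),"mid",tb(f(397,158,.063)))
print("front",tb(f(287,125,.02)),tb(f(297,310,.02)))
print("marks",tb(f(212,115,.012)),tb(f(225,342,.012)))
print("flange top outer",tb(f(608,85,.072)),tb(f(627,278,.072)))
print("hex",tb(f(188,215,.042)))
B=lambda x,y,z:[*(mc+Rm@[x/1000,y/1000]),z]
for n,w in dict(flange=B(0,-130,.057),knob=B(20,0,.0545)).items(): print(n,w)
for nm in("wrench","screwdriver","spare_block","cleaner","spray"):
    for r in masks_of(p,nm)[:1]:
        b=r["bbox"];print(nm,round(r["score"],2),px2w(p,(b[0]+b[2])/2,(b[1]+b[3])/2,.02))
s=status.read_state();Rt=R.from_rotvec(s["tcp_rot"]).as_matrix();print(Rt.round(3))
E
```

```text
[0.59022233 0.07610261] 4.653269215687778 [[ 0.71798957  1.01313162]
 [ 0.56638083 -1.33869667]
 [-0.25582874 -0.33000264]
 [-1.02854166  0.65556769]]
bolt [-20.   -0.1]
bar ends [25.3 22. ] [ 10.  -21.7] mid [17.4 -0.6]
front [46.  54.3] [-45.3  54.9]
marks [55.5 91.6] [-57.2  91.5]
flange top outer [  42.8 -101.9] [ -48.8 -103.4]
hex [  1.4 101.7]
flange [np.float64(0.6007686637262929), np.float64(-0.053468897814430455), 0.057]
knob [np.float64(0.610156411085396), np.float64(0.07772511957783348), 0.0545]
wrench 0.93 [0.68687387 0.12749396 0.02      ]
screwdriver 0.73 [ 0.485183   -0.00714347  0.02      ]
spare_block 0.62 [0.47246475 0.17553983 0.02      ]
cleaner 0.95 [0.3934     0.42845144 0.02      ]
spray 0.75 [0.61175295 0.42145054 0.02      ]
[[-0.909  0.418 -0.   ]
 [ 0.418  0.909 -0.   ]
 [ 0.    -0.    -1.   ]]
```

{"fn": "drive_tool", "kwargs": {"rows": [[0,0,6.74,0,0,0,0],[0,0,6.74,0,0,0,0],[0,0,6.74,0,0,0,0],[0,0,6.74,0,0,0,0],[0,0,6.74,0,0,0,0],[0,0,6.74,0,0,0,0],[0,0,6.74,0,0,0,0],[0,0,6.74,0,0,0,0]]}}

```text
time: 1.92
tool_pos: [0.2819, 0.6133, 0.2313]
tcp_rot: [-1.997, -2.425, 0.0]
wrist_force: [0.3, 0.4, -0.4]
width: 0.0
grip_force: 0.0
```

{"fn": "drive_tool", "kwargs": {"rows": [[0,0,6.74,0,0,0,0],[0,0,0,-0.035,0.0132,0,0],[0,0,0,-0.035,0.0132,0,0],[0,0,0,-0.035,0.0132,0,0],[0,0,0,-0.035,0.0132,0,0],[0,0,0,-0.035,0.0132,0,0],[0,0,0,-0.035,0.0132,0,0],[0,0,0,-0.035,0.0132,0,0]]}}

```text
time: 2.58
tool_pos: [0.3943, 0.375, 0.2315]
tcp_rot: [2.129, 2.31, 0.001]
wrist_force: [1.0, -0.7, -0.6]
width: -0.0
grip_force: 0.0
```

{"fn": "drive_tool", "kwargs": {"rows": [[0,0,0,-0.035,0.0132,0,0],[0,0,0,-0.035,0.0132,0,0],[0,0,0,-0.035,0.0132,0,0],[0,0,0,-0.035,0.0132,0,0],[0,0,0,-0.035,0.0132,0,0],[0,0,0,-0.035,0.0132,0,0],[0,0,0,-0.035,0.0132,0,0],[0,0,0,-0.035,0.0132,0,0]]}}

```text
time: 3.25
tool_pos: [0.5224, 0.1043, 0.2317]
tcp_rot: [2.129, 2.309, 0.001]
wrist_force: [-0.2, 0.2, -0.1]
width: 0.006
grip_force: 0.0
```

{"fn": "drive_tool", "kwargs": {"rows": [[0,0,0,-0.035,0.0132,0,0],[0,0,0,-0.035,0.0132,0,0],[0,0,0,-0.035,0.0132,0,0],[0,0,0,-0.035,0.0132,0,0],[0,0,0,-0.035,0.0132,0,0],[0,0,0,0,0,0,0]]}}

```text
time: 3.75
tool_pos: [0.6042, -0.069, 0.2314]
tcp_rot: [2.132, 2.302, -0.001]
wrist_force: [-0.4, 1.2, 0.2]
width: -0.002
grip_force: 0.0
```

```bash
cat >> h.py <<'E'
bx,by,byaw=np.load("base.npy")
def to_tool(xb,yb,z):
    "shift in tool axes from measured TCP to base-frame mm point; also TCP in base"
    s=status.read_state();Rt=R.from_rotvec(s["tcp_rot"]).as_matrix()
    Rm=R.from_euler("z",byaw).as_matrix();o=np.array([bx,by,0])
    cur=Rm.T@(s["tool_pos"]-o)*1000
    w=o+Rm@(np.array([xb,yb,z])/1000)
    yaw=np.degrees(np.arctan2(Rt[1,0],Rt[0,0])-byaw)-90
    print("t",round(s["time"],2),"cur base",cur.round(1),"yaw_x rel base y",yaw.round(2),"tilt",Rt[:,2].round(4),"shift",(Rt.T@(w-s["tool_pos"])).round(4),"F base",(Rm.T@s["wrist_force"]).round(2),"grip",s["grip_force"],s["width"],"q",s["q"].round(2))
E
python3 - <<'E'
from h import *
to_tool(0,-140,45)
E
```

```text
t 3.75 cur base [   2.2 -145.7  231.4] yaw_x rel base y -0.26 tilt [ 0.0022 -0.0033 -1.    ] shift [ 0.0064 -0.0026  0.1864] F base [-0.34  1.23  0.21] grip 0.0 -0.002125117067634239 q [-0.15  0.14  1.75 -0.    1.25 -0.23]
```

{"fn": "drive_tool", "kwargs": {"rows": [[0,0,0,0,0,0.031,0],[0,0,0,0,0,0.031,0],[0,0,0,0,0,0.031,0],[0,0,0,0,0,0.031,0],[0,0,0,0,0,0.031,0],[0,0,0,0,0,0.031,0],[0,0,0,0,0,0,0],[0,0,0,0,0,0,0]]}}

```text
time: 4.42
tool_pos: [0.5997, -0.0623, 0.0434]
tcp_rot: [-2.126, -2.307, 0.005]
wrist_force: [1.0, 0.5, 1.4]
width: -0.001
grip_force: 0.0
```

{"fn": "drive_tool", "kwargs": {"rows": [[0,0,0,0.006,0,0,0],[0,0,0,0.006,0,0,0],[0,0,0,0,0,0,0],[0,0,0,0,0,0,0]]}}

```text
time: 4.75
tool_pos: [0.6025, -0.0505, 0.0476]
tcp_rot: [2.126, 2.309, 0.003]
wrist_force: [0.6, -1.1, 0.3]
width: -0.001
grip_force: 0.0
```

Run:
```python
from h import *
to_tool(0,-115,45)
p=read_camera("top"); c=p["color"][160:240,215:360]; a=cv2.resize(c,None,fx=5.5,fy=5.5,interpolation=cv2.INTER_CUBIC)
cv2.imwrite("pics/topd.png",a[:,:,::-1])
```

```text
t 4.75 cur base [   1.9 -127.2   47.6] yaw_x rel base y 0.06 tilt [ 3.8e-03 -5.0e-04 -1.0e+00] shift [ 0.0122 -0.0019  0.0026] F base [ 0.49 -1.15  0.3 ] grip 0.0 -0.0014802386293528774 q [-0.12  0.3   1.92 -0.    0.91 -0.21]
```

{"fn": "drive_tool", "kwargs": {"rows": [[0,0,0,0.002,0,0,0],[0,0,0,0.002,0,0,0],[0,0,0,0.002,0,0,0],[0,0,0,0.002,0,0,0],[0,0,0,0,0,0,0],[0,0,0,0,0,0,0]]}}

```text
time: 5.3
tool_pos: [0.6001, -0.0429, 0.0451]
tcp_rot: [-2.129, -2.31, 0.0]
wrist_force: [-0.0, 0.6, -0.6]
width: -0.004
grip_force: 0.0
```

{"fn": "drive_tool", "kwargs": {"rows": [[0,0,0,0.001,0,0,0],[0,0,0,0.001,0,0,0],[0,0,0,0.001,0,0,0],[0,0,0,0.001,0,0,0]]}}

```text
time: 5.63
tool_pos: [0.5999, -0.0389, 0.0452]
tcp_rot: [-2.129, -2.31, 0.0]
wrist_force: [0.1, 0.1, -0.2]
width: 0.002
grip_force: 0.0
```

{"fn": "drive_tool", "kwargs": {"rows": [[0,0,0,0.001,0,0,0],[0,0,0,0.001,0,0,0],[0,0,0,0.001,0,0,0],[0,0,0,0.001,0,0,0]]}}

```text
time: 5.97
tool_pos: [0.5996, -0.0358, 0.0453]
tcp_rot: [2.128, 2.31, -0.002]
wrist_force: [-0.2, -4.1, -0.4]
width: 0.002
grip_force: 2.1
```

{"fn": "drive_tool", "kwargs": {"rows": [[0,0,0,0.001,0,0,0],[0,0,0,0.001,0,0,0],[0,0,0,0.001,0,0,0],[0,0,0,0.001,0,0,0]]}}

```text
time: 6.3
tool_pos: [0.5992, -0.0312, 0.0453]
tcp_rot: [2.129, 2.31, -0.0]
wrist_force: [0.3, -4.2, -0.8]
width: -0.0
grip_force: 2.1
```

{"fn": "drive_tool", "kwargs": {"rows": [[0,0,0,0.001,0,0,0],[0,0,0,0.001,0,0,0],[0,0,0,0.001,0,0,0],[0,0,0,0.001,0,0,0]]}}

```text
time: 6.63
tool_pos: [0.5989, -0.0269, 0.0453]
tcp_rot: [-2.129, -2.31, 0.0]
wrist_force: [-0.6, -4.4, -0.4]
width: 0.001
grip_force: 2.0
```

{"fn": "drive_tool", "kwargs": {"rows": [[0,0,0,0.0015,0,0,0],[0,0,0,0.0015,0,0,0],[0,0,0,0.0015,0,0,0],[0,0,0,0.0015,0,0,0],[0,0,0,0.0015,0,0,0],[0,0,0,0.001,0,0,0],[0,0,0,0.001,0,0,0],[0,0,0,0.001,0,0,0]]}}

```text
time: 7.3
tool_pos: [0.598, -0.0165, 0.0453]
tcp_rot: [-2.129, -2.31, 0.0]
wrist_force: [0.4, -3.6, -0.2]
width: -0.004
grip_force: 2.0
```

{"fn": "drive_tool", "kwargs": {"rows": [[0,0,0,0.001,0,0,0],[0,0,0,0.001,0,0,0],[0,0,0,0.001,0,0,0],[0,0,0,0.001,0,0,0],[0,0,0,0.001,0,0,0],[0,0,0,0.001,0,0,0]]}}

```text
time: 7.8
tool_pos: [0.5975, -0.0105, 0.0453]
tcp_rot: [-2.129, -2.31, 0.0]
wrist_force: [-0.1, -4.1, 1.0]
width: -0.002
grip_force: 2.0
```

Run:
```python
from h import *
to_tool(0,-115,45)
p=read_camera("top"); c=p["color"][160:240,215:360]; a=cv2.resize(c,None,fx=5.5,fy=5.5,interpolation=cv2.INTER_CUBIC)
cv2.imwrite("pics/tope.png",a[:,:,::-1])
```

```text
t 7.8 cur base [  0.2 -86.9  45.3] yaw_x rel base y 0.0 tilt [-2.e-04 -0.e+00 -1.e+00] shift [-0.0281 -0.0002  0.0003] F base [-0.4  -4.04  1.03] grip 2.0474773552268744 -0.002449621843879305 q [-0.06  0.3   1.93 -0.    0.91 -0.14]
```

View pics/tope.png

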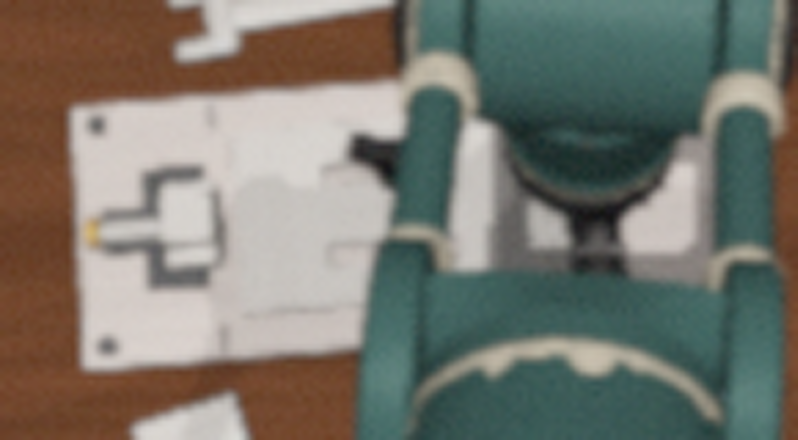

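{"fn": "drive_tool", "kwargs": {"rows": [[0,0,0,0.0007,0,0,0],[0,0,0,0.0007,0,0,0],[0,0,0,0.0006,0,0,0],[0,0,0,0.0005,0,0,0]]}}

```text
time: 8.18
tool_pos: [0.5972, -0.0081, 0.0453]
tcp_rot: [-2.129, -2.31, 0.0]
wrist_force: [-1.3, -3.8, 0.9]
width: 0.004
grip_force: 2.0
```

{"fn": "drive_tool", "kwargs": {"rows": [[0,0,0,0.0005,0,0,0],[0,0,0,0.0005,0,0,0]]}}

```text
time: 8.35
tool_pos: [0.5972, -0.0071, 0.0453]
tcp_rot: [-2.129, -2.31, 0.0]
wrist_force: [-1.7, -4.3, 1.1]
width: 0.001
grip_force: 2.0
```

{"fn": "drive_tool", "kwargs": {"rows": [[0,0,0,0.0005,0,0,0],[0,0,0,0.0005,0,0,0]]}}

```text
time: 8.52
tool_pos: [0.5971, -0.0061, 0.0453]
tcp_rot: [-2.129, -2.31, 0.0]
wrist_force: [-1.3, -3.7, 0.9]
width: -0.001
grip_force: 2.0
```

{"fn": "drive_tool", "kwargs": {"rows": [[0,0,0,0.0005,0,0,0],[0,0,0,0.0005,0,0,0]]}}

```text
time: 8.68
tool_pos: [0.597, -0.0051, 0.0453]
tcp_rot: [-2.129, -2.31, 0.0]
wrist_force: [-2.3, -3.7, 0.8]
width: 0.006
grip_force: 2.0
```

{"fn": "drive_tool", "kwargs": {"rows": [[0,0,0,0.0004,0,0,0]]}}

```text
time: 8.77
tool_pos: [0.597, -0.0047, 0.0453]
tcp_rot: [-2.129, -2.31, 0.0]
wrist_force: [-1.5, -3.8, 0.9]
width: 0.001
grip_force: 2.0
```

{"fn": "drive_tool", "kwargs": {"rows": [[0,0,0,0.0004,0,0,0],[0,0,0,0.0004,0,0,0]]}}

```text
time: 8.93
tool_pos: [0.5969, -0.0039, 0.0453]
tcp_rot: [-2.129, -2.31, 0.0]
wrist_force: [-2.1, -5.4, 1.7]
width: -0.004
grip_force: 2.0
```

{"fn": "drive_tool", "kwargs": {"rows": [[0,0,0,0.0004,0,0,0]]}}

```text
time: 9.02
tool_pos: [0.5969, -0.0035, 0.0453]
tcp_rot: [-2.129, -2.31, 0.0]
wrist_force: [-2.3, -4.3, 2.5]
width: 0.002
grip_force: 2.0
```

{"fn": "drive_tool", "kwargs": {"rows": [[0,0,0,0.0004,0,0,0],[0,0,0,0.0004,0,0,0]]}}

```text
time: 9.18
tool_pos: [0.5968, -0.0027, 0.0452]
tcp_rot: [-2.129, -2.31, 0.0]
wrist_force: [-2.3, -4.7, 0.8]
width: 0.001
grip_force: 2.0
```

{"fn": "drive_tool", "kwargs": {"rows": [[0,0,0,0.0003,0,0,0]]}}

```text
time: 9.27
tool_pos: [0.5968, -0.0024, 0.0452]
tcp_rot: [-2.129, -2.31, 0.0]
wrist_force: [-2.3, -4.3, 2.5]
width: -0.0
grip_force: 2.0
```

{"fn": "drive_tool", "kwargs": {"rows": [[0,0,0,0.0004,0,0,0],[0,0,0,0.0004,0,0,0]]}}

```text
time: 9.43
tool_pos: [0.5968, -0.0016, 0.0453]
tcp_rot: [-2.129, -2.31, 0.0]
wrist_force: [-2.4, -3.4, 1.1]
width: 0.0
grip_force: 2.0
```

{"fn": "drive_tool", "kwargs": {"rows": [[0,0,0,0.0003,0,0,0]]}}

```text
time: 9.52
tool_pos: [0.5967, -0.0014, 0.0452]
tcp_rot: [2.129, 2.31, -0.0]
wrist_force: [-2.5, -4.4, 2.1]
width: 0.003
grip_force: 2.5
```

{"fn": "drive_tool", "kwargs": {"rows": [[0,0,0,0.0003,0,0,0]]}}

```text
time: 9.6
tool_pos: [0.5968, -0.0013, 0.0453]
tcp_rot: [2.129, 2.31, -0.001]
wrist_force: [-1.6, -6.8, 1.2]
width: 0.003
grip_force: 2.7
```

{"fn": "drive_tool", "kwargs": {"rows": [[0,0,0,0.0003,0,0,0]]}}

```text
time: 9.68
tool_pos: [0.5967, -0.0011, 0.0453]
tcp_rot: [2.129, 2.31, -0.001]
wrist_force: [-3.1, -6.2, 2.3]
width: 0.001
grip_force: 2.9
```

{"fn": "drive_tool", "kwargs": {"rows": [[0,0,0,0.0004,0,0,0]]}}

```text
time: 9.77
tool_pos: [0.5967, -0.0008, 0.0453]
tcp_rot: [2.129, 2.31, -0.001]
wrist_force: [-2.4, -5.6, 1.6]
width: -0.004
grip_force: 2.9
```

{"fn": "drive_tool", "kwargs": {"rows": [[0,0,0,0.0004,0,0,0]]}}

```text
time: 9.85
tool_pos: [0.5967, -0.0004, 0.0453]
tcp_rot: [2.129, 2.31, -0.001]
wrist_force: [-2.4, -6.2, 1.9]
width: 0.002
grip_force: 2.9
```

{"fn": "drive_tool", "kwargs": {"rows": [[0,0,0,0.0004,0,0,0]]}}

```text
time: 9.93
tool_pos: [0.5966, -0.0001, 0.0453]
tcp_rot: [2.129, 2.31, -0.001]
wrist_force: [-1.5, -7.2, 1.7]
width: 0.003
grip_force: 3.7
```

{"fn": "drive_tool", "kwargs": {"rows": [[0,0,0,0.0004,0,0,0]]}}

```text
time: 10.02
tool_pos: [0.5966, -0.0001, 0.0453]
tcp_rot: [2.128, 2.31, -0.002]
wrist_force: [-1.7, -8.8, 1.2]
width: 0.0
grip_force: 4.3
```

{"fn": "drive_tool", "kwargs": {"rows": [[0,0,0,0.0003,0,0,0]]}}

```text
time: 10.1
tool_pos: [0.5966, -0.0, 0.0453]
tcp_rot: [2.128, 2.31, -0.002]
wrist_force: [-2.5, -9.1, 1.3]
width: -0.001
grip_force: 4.7
```

{"fn": "drive_tool", "kwargs": {"rows": [[0,0,0,0.0004,0,0,0],[0,0,0,0.0004,0,0,0],[0,0,0,0.0003,0,0,0]]}}

```text
time: 10.35
tool_pos: [0.5967, -0.0, 0.0453]
tcp_rot: [2.126, 2.309, -0.004]
wrist_force: [-2.6, -13.3, 1.0]
width: 0.002
grip_force: 6.5
```

{"fn": "drive_tool", "kwargs": {"rows": [[0,0,0,0,0,0,0],[0,0,0,0,0,0,0],[0,0,0,0,0,0,0],[0,0,0,0,0,0,0],[0,0,0,0,0,0,0]]}}

```text
time: 10.77
tool_pos: [0.5966, -0.0, 0.0453]
tcp_rot: [2.127, 2.309, -0.004]
wrist_force: [-2.3, -11.2, 2.3]
width: 0.0
grip_force: 6.0
```

{"fn": "drive_tool", "kwargs": {"rows": [[0,0,0,-0.0005,0,0,0],[0,0,0,-0.0005,0,0,0],[0,0,0,-0.0005,0,0,0],[0,0,0,-0.0005,0,0,0],[0,0,0,-0.0005,0,0,0],[0,0,0,-0.001,0,0,0],[0,0,0,-0.002,0,0,0],[0,0,0,-0.004,0,0,0]]}}

```text
time: 11.43
tool_pos: [0.5978, -0.0064, 0.0453]
tcp_rot: [2.129, 2.31, 0.002]
wrist_force: [0.1, -0.2, 0.3]
width: -0.001
grip_force: 0.0
```

{"fn": "drive_tool", "kwargs": {"rows": [[0,0,0,-0.005,0,0,0],[0,0,0,0,0,-0.02,0],[0,0,0,0,0,-0.03,0],[0,0,0,0,0,-0.03,0],[0,0,0,0,0,-0.03,0],[0,0,7,0,0,0,0.5],[0,0,7,0,0,0,0.5],[0,0,5.3,0,0,0,0.5]]}}

```text
time: 12.1
tool_pos: [0.5986, -0.0124, 0.1567]
tcp_rot: [2.491, 1.912, 0.004]
wrist_force: [0.3, 0.1, 0.5]
width: 0.42
grip_force: 0.0
```

{"fn": "drive_tool", "kwargs": {"rows": [[0,0,0,0,0,0,0.5],[0,0,0,0,0,0,0.5],[0,0,0,0,0,0,0.5],[0,0,0,0,0,0,0.5]]}}

```text
time: 12.43
tool_pos: [0.5976, -0.0123, 0.155]
tcp_rot: [-2.485, -1.922, 0.0]
wrist_force: [0.4, -0.1, -0.2]
width: 0.502
grip_force: 0.0
```

Run:
```python
from h import *
to_tool(20,0,37)
```

```text
t 12.43 cur base [  0.2 -88.7 155. ] yaw_x rel base y -19.21 tilt [-4.e-04  1.e-04 -1.e+00] shift [ 0.0903 -0.0104  0.118 ] F base [ 0.42 -0.18 -0.19] grip 0.0 0.5016486005130073 q [-0.06  0.18  1.85  0.    1.11  0.19]
```

{"fn": "drive_tool", "kwargs": {"rows": [[0,0,0,0.03,-0.0035,0,0.5],[0,0,0,0.03,-0.0035,0,0.5],[0,0,0,0.03,-0.0034,0,0.5],[0,0,0,0,0,0,0.5],[0,0,0,0,0,0.03,0.5],[0,0,0,0,0,0.02,0.5],[0,0,0,0,0,0,0.5],[0,0,0,0,0,0,0.5]]}}

```text
time: 13.1
tool_pos: [0.6088, 0.0771, 0.1036]
tcp_rot: [-2.484, -1.92, 0.005]
wrist_force: [0.3, 0.9, 0.8]
width: 0.503
grip_force: 0.0
```

Run:
```python
from h import *
to_tool(20,0,37)
p=read_camera("top"); s=read_camera("side")
a=cv2.resize(p["color"][160:240,225:325],None,fx=4.5,fy=4.5,interpolation=cv2.INTER_CUBIC)
b=cv2.resize(s["color"][190:270,240:310],None,fx=4.5,fy=4.5,interpolation=cv2.INTER_CUBIC)
cv2.imwrite("pics/k1.png",np.hstack([a,b])[:,:,::-1])
```

```text
t 13.1 cur base [ 18.6  -0.5 103.6] yaw_x rel base y -19.26 tilt [-4.e-03 -5.e-04 -1.e+00] shift [0.001  0.0014 0.0666] F base [0.35 0.9  0.8 ] grip 0.0 0.5031144508476806 q [ 0.09  0.26  1.86 -0.    1.03  0.34]
```

View pics/k1.png

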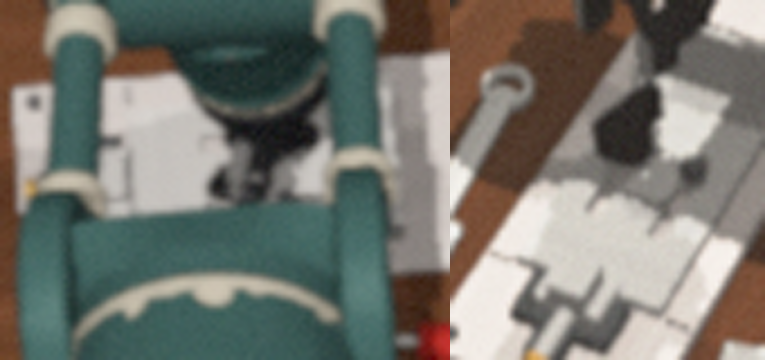

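{"fn": "drive_tool", "kwargs": {"rows": [[0,0,0,0,0,0.02,0.5],[0,0,0,0,0,0.02,0.5],[0,0,0,0,0,0.015,0.5],[0,0,0,0,0,0.01,0.5],[0,0,0,0,0,0,0.5],[0,0,0,0,0,0,0.5]]}}

```text
time: 13.7
tool_pos: [0.611, 0.0774, 0.041]
tcp_rot: [2.486, 1.92, 0.001]
wrist_force: [0.0, -0.1, 0.1]
width: 0.502
grip_force: 0.0
```

Run:
```python
from h import *
to_tool(20,0,37)
```

```text
t 13.7 cur base [20.8 -0.4 41. ] yaw_x rel base y -19.3 tilt [ 7.e-04  0.e+00 -1.e+00] shift [ 0.0001 -0.0009  0.004 ] F base [ 0.01 -0.06  0.14] grip 0.0 0.5019402318423761 q [ 0.09  0.33  1.89 -0.    0.91  0.34]
```

{"fn": "drive_tool", "kwargs": {"rows": [[0,0,0,0,-0.0008,0.004,0.5],[0,0,0,0,0,0,0.5],[0,0,0,0,0,0,0],[0,0,0,0,0,0,0],[0,0,0,0,0,0,0],[0,0,0,0,0,0,0],[0,0,0,0,0,0,0],[0,0,0,0,0,0,0]], "force": 50}}

```text
time: 14.37
tool_pos: [0.61, 0.0778, 0.0371]
tcp_rot: [2.486, 1.92, 0.001]
wrist_force: [-1.2, -0.0, 6.3]
width: 0.13
grip_force: 49.5
```

Run:
```python
from h import *
to_tool(20,0,37); print(status.read_state()["torque"])
```

```text
t 14.37 cur base [19.8  0.1 37.1] yaw_x rel base y -19.29 tilt [ 7.e-04  1.e-04 -1.e+00] shift [-0.      0.0002  0.0001] F base [-1.23  0.08  6.29] grip 49.45886313915253 0.12977151759469632 q [0.09 0.34 1.9  0.   0.91 0.34]
[0.11290784 0.28877531 0.09874766]
```

{"fn": "drive_tool", "kwargs": {"rows": [[0,0,4,0,0,0,0],[0,0,4,0,0,0,0],[0,0,4,0,0,0,0],[0,0,4,0,0,0,0],[0,0,4,0,0,0,0],[0,0,4,0,0,0,0],[0,0,4,0,0,0,0],[0,0,4,0,0,0,0]]}}

```text
time: 15.03
tool_pos: [0.6086, 0.0786, 0.037]
tcp_rot: [-2.92, -1.155, 0.003]
wrist_force: [-5.6, 3.1, 9.5]
width: 0.131
grip_force: 50.2
```

{"fn": "drive_tool", "kwargs": {"rows": [[0,0,4,0,0,0,0],[0,0,4,0,0,0,0],[0,0,4,0,0,0,0],[0,0,4,0,0,0,0],[0,0,4,0,0,0,0],[0,0,4,0,0,0,0],[0,0,4,0,0,0,0],[0,0,0,0,0,0,0]]}}

```text
time: 15.7
tool_pos: [0.6079, 0.0798, 0.037]
tcp_rot: [-3.111, -0.414, 0.005]
wrist_force: [-8.4, 6.2, 9.8]
width: 0.132
grip_force: 50.1
```

Run:
```python
from h import *
to_tool(20,0,37); print(status.read_state()["torque"])
```

```text
t 15.7 cur base [17.9  2.3 37. ] yaw_x rel base y -79.49 tilt [-0.0036  0.0028 -1.    ] shift [0.0017 0.0026 0.    ] F base [-7.89  6.82  9.83] grip 50.1447594165802 0.1318597349738694 q [0.09 0.34 1.9  0.   0.91 1.39]
[ 1.0416456   1.2098693  -0.03174807]
```

{"fn": "drive_tool", "kwargs": {"rows": [[0,0,2,0,0,0,0],[0,0,2,0,0,0,0],[0,0,2,0,0,0,0],[0,0,2,0,0,0,0],[0,0,0,0,0,0,0]]}}

```text
time: 16.12
tool_pos: [0.6078, 0.0802, 0.037]
tcp_rot: [-3.132, -0.198, 0.005]
wrist_force: [-7.4, 8.4, 10.5]
width: 0.128
grip_force: 50.1
```

Run:
```python
from h import *
to_tool(20,0,37); print(status.read_state()["torque"])
```

```text
t 16.12 cur base [17.8  2.7 37. ] yaw_x rel base y -87.41 tilt [-0.0036  0.0034 -1.    ] shift [0.002  0.0028 0.    ] F base [-6.7   8.99 10.46] grip 50.13497292995453 0.12830603324161408 q [0.09 0.34 1.9  0.   0.91 1.53]
[ 1.25644809  1.25727811 -0.01582677]
```

{"fn": "drive_tool", "kwargs": {"rows": [[0,0,2,0,0,0,0],[0,0,2,0,0,0,0],[0,0,0,0,0,0,0],[0,0,0,0,0,0,0],[0,0,0,0,0,0,0]]}}

```text
time: 16.53
tool_pos: [0.6078, 0.0804, 0.0371]
tcp_rot: [-3.136, -0.091, 0.006]
wrist_force: [-8.4, 8.3, 10.9]
width: 0.135
grip_force: 50.1
```

Run:
```python
from h import *
to_tool(20,0,37); print(status.read_state()["torque"])
```

```text
t 16.53 cur base [17.8  2.9 37.1] yaw_x rel base y -91.35 tilt [-0.0037  0.0037 -1.    ] shift [0.0022 0.0028 0.    ] F base [-7.68  9.   10.86] grip 50.14958381652832 0.13496027733819166 q [0.09 0.34 1.9  0.01 0.91 1.6 ]
[ 1.36796705  1.26479897 -0.01170587]
```

{"fn": "drive_tool", "kwargs": {"rows": [[0,0,2,0,0,0,0],[0,0,1,0,0,0,0],[0,0,0,0,0,0,0],[0,0,-1,-0.001,-0.0014,0,0],[0,0,-1,-0.001,-0.0014,0,0],[0,0,0,0,0,0,0],[0,0,0,0,0,0,0]]}}

```text
time: 17.12
tool_pos: [0.6077, 0.0806, 0.0371]
tcp_rot: [3.141, 0.066, 0.0]
wrist_force: [-2.1, -0.5, 6.6]
width: 0.129
grip_force: 50.0
```

Run:
```python
from h import *
to_tool(20,0,37); print(status.read_state()["torque"])
```

```text
t 17.12 cur base [17.7  3.1 37.1] yaw_x rel base y -92.24 tilt [ 3.e-04 -2.e-04 -1.e+00] shift [0.0024 0.003  0.0001] F base [-2.16 -0.33  6.63] grip 50.00192105770111 0.12900018138467528 q [ 0.09  0.33  1.9  -0.    0.91  1.62]
[0.049718   0.421414   0.24212941]
```

{"fn": "drive_tool", "kwargs": {"rows": [[0,0,0,0,0,0,0.15],[0,0,0,0,0,0,0.2],[0,0,0,0,0,0,0.3],[0,0,0,0,0,0,0.4],[0,0,0,0,0,0,0.4],[0,0,0,0,0,-0.005,0.4],[0,0,0,0,0,-0.02,0.4],[0,0,0,0,0,-0.03,0.4]]}}

```text
time: 17.78
tool_pos: [0.6045, 0.0802, 0.0884]
tcp_rot: [3.14, 0.064, -0.012]
wrist_force: [0.3, 0.7, 0.2]
width: 0.397
grip_force: 0.0
```

{"fn": "drive_tool", "kwargs": {"rows": [[0,0,0,0,0,-0.04,0.4],[0,0,0,0,0,-0.04,0.4],[0,0,0,0,0,-0.04,0.4],[0,0,0,0.04,0,0,0.4],[0,0,0,0,-0.04,0,0.4],[0,0,0,0,-0.04,0,0.4],[0,0,0,0,-0.04,0,0.4],[0,0,0,0,-0.04,0,0.4]]}}

```text
time: 18.45
tool_pos: [0.641, 0.2432, 0.2117]
tcp_rot: [-3.141, -0.063, -0.001]
wrist_force: [0.3, 0.3, -0.5]
width: 0.4
grip_force: 0.0
```

{"fn": "drive_tool", "kwargs": {"rows": [[0,0,0,0,-0.04,0,0.4],[0,0,0,0,-0.04,0,0.4],[0,0,0,0,-0.04,0,0.4],[0,0,0,0,-0.04,0,0.4],[0,0,0,0,0,0,0.4],[0,0,0,0,0,0,0.4],[0,0,0,0,0,0,0.4]]}}

```text
time: 19.03
tool_pos: [0.6341, 0.4018, 0.211]
tcp_rot: [3.14, 0.066, -0.001]
wrist_force: [0.1, -0.1, 0.0]
width: 0.397
grip_force: 0.0
```

Run:
```python
from h import *
to_tool(20,0,37)
p=read_camera("top"); s=read_camera("side")
a=cv2.resize(p["color"][160:240,225:345],None,fx=3.8,fy=4.5,interpolation=cv2.INTER_CUBIC)
b=cv2.resize(s["color"][190:270,240:310],None,fx=4.5,fy=4.5,interpolation=cv2.INTER_CUBIC)
cv2.imwrite("pics/k2.png",np.hstack([a,b])[:,:,::-1])
```

```text
t 19.03 cur base [ 70.2 321.  211. ] yaw_x rel base y -92.25 tilt [-3.e-04 -9.e-04 -1.e+00] shift [-0.0375  0.3226  0.1744] F base [ 0.13 -0.14  0.04] grip 0.0 0.39689148955670156 q [ 0.53  0.42  1.44 -0.    1.29  2.06]
```

View pics/k2.png

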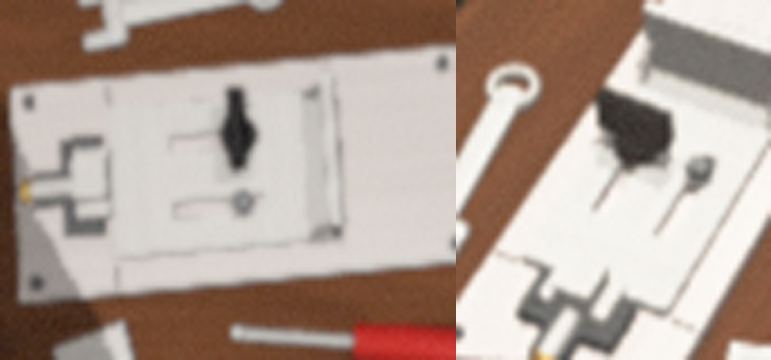

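```bash
python3 -c "
from h import *
print(workorder.finish_job())"
```

```text
the job is handed in; nothing more can be done
None
```

The job is handed in; I got no verdict back. By wrist force the bracket seated the gauge with about 8 N, the wing knob was turned to its stop (about 1.6 rad by tool angle), and the last picture shows the foot's front edge on the marking lines against the gauge, with the arm clear and nothing knocked.

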